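# Load a solder reel and click its retaining collar home

## Task

Load the green solder reel on the free front spindle of the reel stand: lower it over the spindle, without letting it drop, until it lies flat on the round plate. Then put the knurled retaining collar on above it, red band up, and push it down gently only until the spindle's sprung balls click into its groove. Stop at that click, do not force the collar and never bear down with it on the reel, so that the reel stays free to turn; let go with the collar held by the balls, and leave the flux jar, the side cutters and the reel of copper braid where they are.

Things in the scene. Friction and masses are not known exactly. Their poses are not given: they have to be found in the camera images.
- stand: Fixed grey twin reel stand, 222 x 92 mm with round ends, upper face 16 mm above the bench. Origin on the bench right under the free front spindle, z up; x runs along the stand to the rear spindle 130 mm away. That one is loaded already (black reel, copper-coloured winding, collar clicked on, top 96 mm above the bench): the pattern of the finished work, all part of the stand.
- spindle_foot (a point): On the free spindle's axis, centre of the upper face of the round dark steel plate (62 mm across, 20 mm above the bench) on which the reel must lie; z up. A brass lock nut, 19 mm across with a chamfered top, stands 6 mm above the plate; the spindle rises through it.
- spindle_mid_tip (a point): Point of the stand on the free spindle's axis, 98.5 mm above the bench. The steel spindle, 14 mm thick with a hemispherical tip, is screwed up or down from job to job: its tip stands anywhere from 12 mm below to 12 mm above this point, not measured. 9.5 mm below the tip three sprung brass balls, 5 mm thick, evenly spaced round the spindle, stand out to 9.4 mm from its axis and can be pressed in.
- reel: Green-flanged solder reel standing on the bench, hole upright: 56 mm outside diameter, 46 mm high, plain hole 24 mm in diameter right through (it passes balls and nut freely), about 0.2 kg. Origin in the middle of its underside, z up. Grip it across its upper flange from above, near the top, to leave room for the spindle between the fingers.
- collar: Round knurled dark steel retaining collar with a red band near its top, standing on the bench the right way up: 33 mm outside diameter, 22 mm high, 50 g. Origin in the middle of its underside, z up. Bore 16 mm, widened to 17.4 mm in the lowest 1.6 mm.
- collar_groove (a point): On the collar's axis, 8 mm above its underside: middle of a hidden groove, 19.6 mm in diameter, that runs round the bore from 6 to 10 mm above the underside. Clicked home, the ball centres lie here, the spindle's tip stands 4.5 mm below the collar's top, and 3 to 27 mm remain free between collar and reel.
- collar_top (a point): Centre of the collar's upper face, 22 mm above its underside. Feel when pushed down: 7 to 10 N resist as the underside meets the balls, 2 mm above their centres, for about 3 mm; 3 mm of free sliding; then the balls snap into the groove and draw the collar down with 7 to 10 N: the click. Home, no force is left. 1 to 2 mm farther it resists with up to 12 N, then slips past. Never push over 20 N.
- flux_jar: Flux jar with black lid, 46 mm across, 32 mm high, a bystander. Origin in the middle of its underside.
- side_cutter: Side cutters with orange handles, 130 mm long, 13 mm high, lying on the bench, a bystander. Origin in the middle of the underside.
- wick_reel: Flat blue reel of copper braid, 43 mm across, 8 mm high, with a loose end, a bystander. Origin at the middle of the reel's underside.
Things that resemble listed ones, but are neither listed nor needed, are in the scene too. Of the things that look like the reel, the larger one is meant.

How it is judged:
On the way, in this order (a step that is already met when the one before it is completed fails the run):
1. the reel lies flat on the plate round the free spindle and is let go (horizontal distance between reel and spindle_foot below 0.006 m and z of reel in the frame of spindle_foot between -0.003 and 0.003 m and angle between reel's own z axis and vertical below 0.06 rad and contact force between the fingers and reel below 0.05 N), for 0.2 s.
2. with the reel in place, the collar is clicked: the balls are out in its groove (horizontal distance between reel and spindle_foot below 0.006 m and z of reel in the frame of spindle_foot between -0.003 and 0.003 m and angle between reel's own z axis and vertical below 0.06 rad and z of ball_a_c0 in the frame of collar between 0.0065 and 0.0095 m and horizontal distance between collar and spindle_foot below 0.003 m and angle between collar's own z axis and vertical below 0.12 rad), for 0.2 s.
At the end, for the whole second after the job is handed in: Reel flat on the plate (height 3 mm, axis 6 mm, 0.06 rad); collar upright on the spindle (axis 3 mm, 0.12 rad) with the balls in its groove (ball centres 6.5 to 9.5 mm above its underside), not resting on the reel; both at rest and let go (all of step 2 and contact force between the fingers and reel below 0.05 N and contact force between the fingers and collar below 0.05 N and contact force between collar and reel below 0.1 N and linear speed of each of collar, reel below 0.02 m/s); the robot touches nothing.
It fails at once if the collar bears down on the reel with more than 3 N (contact force between collar and reel above 3 N).
It fails at once if the collar is forced: contact forces between it and the spindle (all balls and the bore added up, normally below 35 N) or the stand over 50 N (contact force between collar and spindle above 50 N or contact force between collar and stand above 50 N).
It fails at once if the reel is dropped (falls faster than 0.6 m/s, about 2 cm, with no finger on it) (linear speed of reel above 0.6 m/s and contact force between the fingers and reel below 0.05 N).
It fails at once if a bystander (flux jar, side cutters, reel of copper braid) is moved by more than 20 mm (distance of any of flux_jar, side_cutter, wick_reel from where it was at the start of the episode above 0.02 m).
It also fails if it takes over 58 s, if anything falls off the work surface, if the arm or the gripper's body presses on something with over 40 N, if the wrist force passes 120 N, or if a joint passes its speed limit or range.

## Robot

A 7-joint arm with a two-finger parallel gripper is mounted at the origin on a cart in front of the work surface, level with it; the furniture and walls round the work are solid. World frame = base frame: x ahead of the robot, y to its left, z up, the work surface at z = 0. Lengths are in m, angles in rad, forces in N, time in s.
With the tool pointing down it reaches from about 0.425 to 0.825 m from the base axis. Payload 3.6 kg.
Tool frame: the origin (TCP) lies at the very end of the fingers, on their centre line; the grasp point (between the pads) lies 19 mm behind it (arm.pinch_z is the distance from the TCP to the grasp point, in m); z points along the fingers, y is the line along which they close (so a half turn about z gives the same grasp; the last joint's range is limited). The gripper opens to 85 mm and grips with 20 to 120 N. Pads are 22 mm wide; open, the fingers measure 114 mm over their backs; the gripper's body (76 mm by 85 mm) begins 54 mm behind the grasp point. The pads swing forward as they close: fully open they stand 13 mm farther back than shut.
Start: joints at [1.216, 0.615, -0.013, 1.423, 0.008, 1.103, -0.04], TCP at [0.21, -0.615, 0.231] pointing down, gripper open.
Joint ranges: [-3.12, 3.12], [-0.3, 2.06], [-1.34, 1.32], [0.26, 2.42], [-1.36, 4.5], [0.01, 1.98], [-2.84, 2.84]. Speed limits (rad/s): [2.79, 2.79, 3.14, 3.14, 3.14, 3.14, 3.14].

## Interface

Orientations are given as a unit quaternion [x, y, z, w].
In Python, from cell import read_state, optics, arm gives the robot as it stands.
- The arm moves only by the tool drive_tool, never from a script. Its argument "plan" is a list of rows, each a list of 2 entries, a list of its own where there are three numbers: the shift along the world's x, y, z in cm, then the turn about the world's z in degrees. A call has 1 to 5 rows; each row is the pose to reach, as a shift and turn from the pose commanded when the call began; what a row does not reach only later rows make up. A row lasts 1/10 s, in which the tool goes at most 50 mm and 8.59 degrees, less where a joint would pass 70% of its speed; a pose out of reach is approached as far as the arm can. A call with a gripper value outside its range is refused whole. "claw" is the closure, from 0 (fully open) to 1 (shut), set as the call begins (left out, the last holds). The fingers move at their own pace and stop on an object; "squeeze" is the grip in N (left out, the last holds). Time passes only in rows, so rows that repeat a pose let the fingers close. It gives the time, the measured TCP pose, the force, the opening and the grip force at its end, in the units of the state.
- read_state(): the state, without advancing time (a new reading comes with each control period).
- optics.capture(name): name is "scene" or "side" or "wrist"; returns a dict with "img" (420x560x3 uint8, red, green, blue), "depth" (420x560 float32, m along the optical axis (not along the pixel's ray), 0 where there is no reading), "fx", "fy", "cx", "cy" (pixels), "cam_to_world" (4x4, takes a point from camera to world coordinates); the wrist camera has in their place "tool_from_camera" (4x4, takes a point from camera to tool coordinates, whose origin is the TCP and whose axes are the flange's). Camera axes: x right, y up, looking along -z (the intrinsics and any distortion apply to the point x, -y, -z); pixel columns grow to the right and rows downward; lengths in m; the calibration is good to about 2 mm. The wrist camera is an equidistant fisheye: a pixel r from the principal point sees the ray r / f radians off the axis. A picture is of the moment at which its call begins: read the wrist's pose just before it.
- arm.job_done(): hands the job in; it is judged then, once.
The state is a dict: "clock": time; "joints": joint angles; "qvel": joint speeds; "joint_torque": joint torques, N m; "eef_pos": TCP position; "tool_rot": TCP orientation; "wrist_force": force on the tool from outside, world axes, zero at the start; "moment": the same for the moment, N m; "opening": opening from 0.0 (shut) to 1.0 (fully open); "grasp_force": force on a finger pad.
Only numpy, scipy, OpenCV 4.12 (cv2) and the standard library are available. Lean on these libraries where they do the work, as an engineer would, in place of code of your own. Each camera call takes 0.05 s, during which the arm holds its last target. There are 200 camera calls.

## Working session

There is one attempt and no reset: what is moved stays moved. The work goes in short steps, Python scripts to look and compute and a tool call to move; the robot and the scene stay as the last step left them, time stands still between calls to the robot, and variables do not carry over. Pictures are saved under pics/ and viewed, at most 10 in all, crops included, and the job is handed in when it is done.

Besides the shell and the picture viewer there is one more tool, called after "Request:" in YAML: its name, and indented under it one key for each argument. drive_tool: Moves the arm, as the interface text tells. Its arguments: {"type":"object","properties":{"plan":{"type":"array"},"claw":{"type":"number"},"squeeze":{"type":"number"}},"required":["plan"]}

```bash
ls; mkdir -p pics
cat > h.py <<'E'
import numpy as np, cv2
from cell import read_state, optics, arm
def save(n,f):
    c=optics.capture(n); cv2.imwrite(f,c['img'][:,:,::-1]); np.savez(f[:-4],**c); return c
def xyz(c,u,v):
    d=float(c['depth'][int(v),int(u)]); p=np.array([(u-c['cx'])/c['fx']*d,-(v-c['cy'])/c['fy']*d,-d,1])
    return (c['cam_to_world']@p)[:3]
E
python3 - <<'E'
from h import *
a=save('scene','pics/s1.png');b=save('side','pics/d1.png')
for c in(a,b): print({k:c[k] for k in c if k not in('img','depth')})
print(read_state())
E
```

```text
pics
{'fx': 454.2821272500645, 'fy': 454.2821272500645, 'cx': 276.78984826494724, 'cy': 211.34179406874273, 'cam_to_world': array([[-0.85405328,  0.32667096, -0.40481981,  0.13114328],
       [-0.52017602, -0.54103265,  0.66083324,  0.44834975],
       [-0.0031457 ,  0.77496436,  0.63199711,  0.70859062],
       [ 0.        ,  0.        ,  0.        ,  1.        ]])}
{'fx': 382.11658435968116, 'fy': 382.11658435968116, 'cx': 284.5936861287954, 'cy': 212.87649652526358, 'cam_to_world': array([[-0.9307246 ,  0.12473514, -0.3437919 ,  0.24507757],
       [-0.36564146, -0.33695433,  0.8676221 ,  0.55786637],
       [-0.0076192 ,  0.9332218 ,  0.35922003,  0.39886347],
       [ 0.        ,  0.        ,  0.        ,  1.        ]])}
{'clock': 0.1, 'joints': array([ 1.21549802,  0.61581745, -0.01265083,  1.42476114,  0.00809919,
        1.1034148 , -0.04040351]), 'qvel': array([ 0.00049992, -0.00279969,  0.00018405, -0.00281121,  0.00153223,
       -0.0003069 , -0.0008831 ]), 'joint_torque': array([ 2.10861203e-03, -4.70376420e+01,  2.60614827e-01, -1.71569288e+01,
        1.01160255e-02,  5.89776726e-03, -7.71162803e-06]), 'eef_pos': array([ 0.20969092, -0.61450667,  0.23024973]), 'tool_rot': array([ 9.86508837e-01,  1.63703798e-01, -1.97167629e-04, -1.15884464e-03]), 'wrist_force': array([-0.01137536, -0.07158395, -0.74322466]), 'moment': array([-0.01292332, -0.01219055,  0.02578315]), 'grasp_force': 0.0, 'opening': 0.9966034902196202}
```

View pics/s1.png

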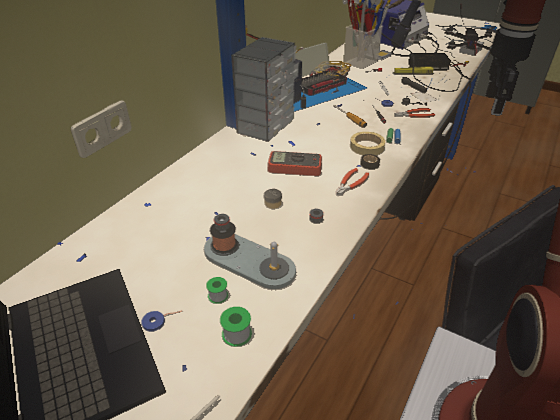

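View pics/d1.png

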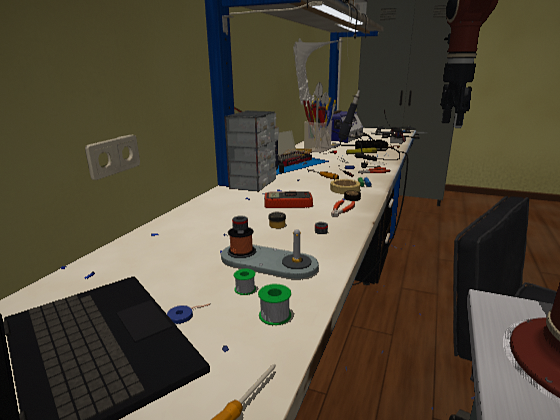

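Reel candidates in the scene view: the large green one (236,322) and the small green one (217,289). I choose the large one. Collar candidates: the small dark one (316,215), the jar-like one (273,198) and a dark roll (370,162). (316,215) looks right, and I'll check it in a close crop.

Run:
```python
from h import *
a=dict(np.load('pics/s1.npz'));b=dict(np.load('pics/d1.npz'))
A=cv2.resize(a['img'][140:350,195:395],None,fx=2.8,fy=2.8,interpolation=3)[:,:,::-1]
B=b['img'][195:255,255,:] 
B=cv2.resize(b['img'][180:335,215:365],None,fx=2.8,fy=2.8,interpolation=3)[:,:,::-1]
C=np.zeros((600,980,3),np.uint8);C[:588,:560]=A;C[:434,560:]=B
cv2.imwrite('pics/crop1.png',cv2.resize(C,(800,490)))
for n,c,l in(('s',a,[(236,322),(236,312),(217,284),(316,212),(273,193),(370,160),(274,245),(274,268),(274,255)]),('d',b,[(321,224),(297,232),(277,215),(275,288)])):
  for p in l: print(n,p,xyz(c,*p).round(4))
```

```text
s (236, 322) [0.469  0.0429 0.019 ]
s (236, 312) [0.4695 0.0396 0.0441]
s (217, 284) [ 0.552  -0.0095  0.0248]
s (316, 212) [ 0.4924 -0.3219  0.0165]
s (273, 193) [ 0.6097 -0.3152  0.0325]
s (370, 160) [ 0.4755 -0.6225  0.0043]
s (274, 245) [ 0.4796 -0.1093  0.086 ]
s (274, 268) [ 0.4785 -0.1068  0.0232]
s (274, 255) [ 0.4793 -0.1084  0.0591]
d (321, 224) [ 0.4935 -0.3238  0.0165]
d (297, 232) [ 0.4818 -0.1066  0.086 ]
d (277, 215) [ 0.6086 -0.3051  0.0327]
d (275, 288) [0.4685 0.0414 0.0452]
```

View pics/crop1.png

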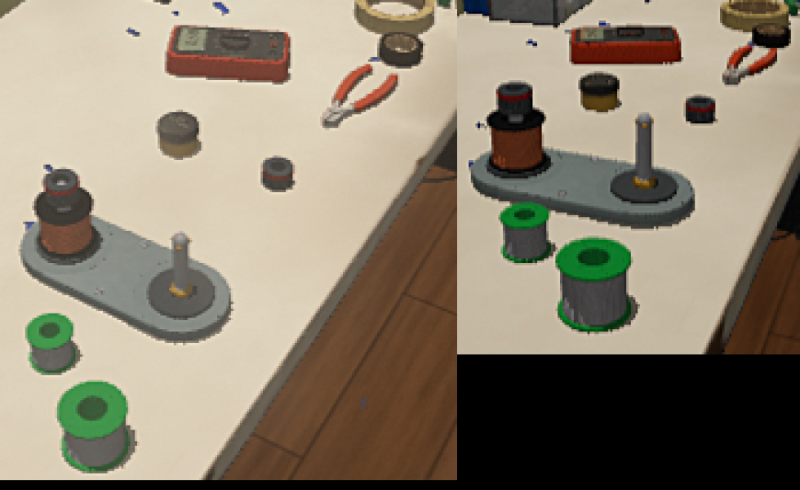

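The crop confirms both choices. The large green reel is the target, and the collar is the small dark one with the red band. The jar is at (273,198) and the bare spindle at (274,255). Next I fit positions from both depth clouds.

```bash
cat >> h.py <<'E'
def cloud(c,T=None):
    v,u=np.nonzero(c['depth']>0); d=c['depth'][v,u]
    if T is None:
        P=np.c_[(u-c['cx'])/c['fx']*d,-(v-c['cy'])/c['fy']*d,-d]; T=c['cam_to_world']
    else:
        x=(u-c['cx'])/c['fx'];y=(v-c['cy'])/c['fy'];r=np.hypot(x,y);s=np.where(r>1e-9,np.tan(r)/np.maximum(r,1e-9),1)
        ok=r<1.2; P=np.c_[x*s*d,-y*s*d,-d][ok]; u=u[ok];v=v[ok]
    return P@T[:3,:3].T+T[:3,3],u,v
def disc(P,x,y,R,z0,z1):
    m=(np.hypot(P[:,0]-x,P[:,1]-y)<R)&(P[:,2]>z0)&(P[:,2]<z1); Q=P[m]
    if len(Q)<4: return len(Q)
    c,r=cv2.minEnclosingCircle(Q[:,:2].astype(np.float32)); return len(Q),np.round(c,4),round(r,4),Q.mean(0).round(4),Q[:,2].max().round(4)
E
python3 - <<'E'
from h import *
for f in('s1','d1'):
  P,_,_=cloud(dict(np.load(f'pics/{f}.npz'))); print(f)
  print('reel',disc(P,.466,.025,.05,.041,.052)); print('collar',disc(P,.494,-.327,.03,.019,.03))
  print('colall',disc(P,.494,-.327,.03,.004,.03))
  print('plate',disc(P,.48,-.11,.038,.018,.0225)); print('spindle',disc(P,.48,-.11,.02,.035,.12))
  print('sp top',disc(P,.48,-.11,.02,.09,.13));print('rear',disc(P,.6,-.12,.04,.088,.12));print('stand z',disc(P,.54,-.11,.012,0.005,.022))
  print('jar',disc(P,.61,-.31,.04,.027,.04)); print('small',disc(P,.552,-.01,.04,.02,.06))
E
```

```text
s1
reel (466, array([0.4625, 0.0518]), 0.0283, array([0.4624, 0.051 , 0.0453]), np.float64(0.0488))
collar (80, array([ 0.4895, -0.3145]), 0.0168, array([ 0.4891, -0.3138,  0.0212]), np.float64(0.0241))
colall (162, array([ 0.489 , -0.3141]), 0.0168, array([ 0.4878, -0.3113,  0.0164]), np.float64(0.0241))
plate (381, array([ 0.4796, -0.1109]), 0.0338, array([ 0.4807, -0.1083,  0.0197]), np.float64(0.0224))
spindle (148, array([ 0.4831, -0.1108]), 0.0089, array([ 0.4808, -0.1079,  0.0665]), np.float64(0.0916))
sp top 2
rear (152, array([ 0.6124, -0.1112]), 0.0176, array([ 0.6109, -0.111 ,  0.094 ]), np.float64(0.0975))
stand z (68, array([ 0.5399, -0.1103]), 0.0118, array([ 0.54  , -0.11  ,  0.0152]), np.float64(0.0183))
jar (170, array([ 0.6115, -0.3108]), 0.0248, array([ 0.6092, -0.311 ,  0.0313]), np.float64(0.0344))
small (303, array([ 0.5483, -0.0006]), 0.0223, array([ 0.5467, -0.0006,  0.0314]), np.float64(0.0364))
d1
reel (379, array([0.4636, 0.0537]), 0.0286, array([0.4643, 0.0518, 0.0462]), np.float64(0.0482))
collar (53, array([ 0.4911, -0.3125]), 0.0162, array([ 0.4905, -0.
[... 154 characters left out ...]
rray([ 0.4828, -0.1089]), 0.0332, array([ 0.4827, -0.1051,  0.0204]), np.float64(0.0225))
spindle (179, array([ 0.4834, -0.1092]), 0.008, array([ 0.4835, -0.1063,  0.0641]), np.float64(0.0907))
sp top (4, array([ 0.4845, -0.111 ]), 0.0032, array([ 0.4836, -0.1099,  0.0904]), np.float64(0.0907))
rear (123, array([ 0.6149, -0.112 ]), 0.018, array([ 0.6123, -0.108 ,  0.0941]), np.float64(0.0976))
stand z (43, array([ 0.5402, -0.1105]), 0.0113, array([ 0.5402, -0.1097,  0.0162]), np.float64(0.0177))
jar (105, array([ 0.6116, -0.3112]), 0.0227, array([ 0.6104, -0.3075,  0.0315]), np.float64(0.0334))
small (295, array([ 0.5499, -0.0018]), 0.0219, array([0.5478, 0.0029, 0.0311]), np.float64(0.036))
```

Request:
drive_tool:
  plan:
    - [[29,31.5,-3],-19]
    - [[29,31.5,-3],-19]
    - [[29,31.5,-3],-19]
    - [[29,31.5,-3],-19]
    - [[29,31.5,-3],-19]
  claw: 0
  squeeze: 30

```text
clock: 0.6
eef_pos: [0.3797, -0.4298, 0.2133]
tool_rot: [1.0, -0.001, -0.0, -0.0]
wrist_force: [-0.4, -0.9, -0.6]
opening: 0.994
grasp_force: 0.0
```

Request:
drive_tool:
  plan:
    - [[10,25,-1],0]
    - [[10,25,-1],0]
    - [[10,25,-1],0]
    - [[10,25,-1],0]
    - [[10,25,-1],0]

```text
clock: 1.1
eef_pos: [0.4718, -0.1977, 0.2043]
tool_rot: [1.0, -0.001, -0.0, -0.0]
wrist_force: [1.3, 0.2, -0.3]
opening: 1.001
grasp_force: 0.0
```

Request:
drive_tool:
  plan:
    - [[-1.5,22,-4],0]
    - [[-1.5,22,-4],0]
    - [[-1.5,22,-4],0]
    - [[-1.5,22,-4],0]
    - [[-1.5,22,-4],0]

```text
clock: 1.6
eef_pos: [0.4551, 0.0254, 0.1637]
tool_rot: [1.0, 0.002, -0.001, -0.001]
wrist_force: [0.1, -1.1, -0.2]
opening: 1.0
grasp_force: 0.0
```

```bash
cat >> h.py <<'E'
from scipy.spatial.transform import Rotation as R
def wrist(f):
    s=read_state(); T=np.eye(4);T[:3,:3]=R.from_quat(s['tool_rot']).as_matrix();T[:3,3]=s['eef_pos']
    c=save('wrist',f); print('tcp',s['eef_pos'].round(4),'t',s['clock'],'F',s['wrist_force'].round(2))
    return c,T@c['tool_from_camera']
E
python3 - <<'E'
from h import *
c,T=wrist('pics/w1.png'); print(c['fx'],c['cx'],c['cy'],c['tool_from_camera'].round(3))
P,u,v=cloud(c,T); print(disc(P,.463,.0525,.045,.041,.052)); print(disc(P,.463,.0525,.045,.003,.052)); print(disc(P,.463,.0525,.09,-.01,.005))
E
```

```text
tcp [0.4551 0.0254 0.1637] t 1.6 F [ 0.13 -1.13 -0.18]
325.19226210127806 277.67426103118964 214.28028098813397 [[ 0.     0.965  0.263  0.067]
 [ 1.    -0.     0.    -0.   ]
 [ 0.     0.263 -0.965 -0.143]
 [ 0.     0.     0.     1.   ]]
(2871, array([0.4635, 0.0534]), 0.0283, array([0.4641, 0.053 , 0.0463]), np.float64(0.0486))
(3375, array([0.4635, 0.0534]), 0.0283, array([0.4644, 0.0528, 0.0419]), np.float64(0.0486))
(22223, array([0.463 , 0.0525]), 0.09, array([4.681e-01, 5.050e-02, 4.000e-04]), np.float64(0.0049))
```

View pics/w1.png

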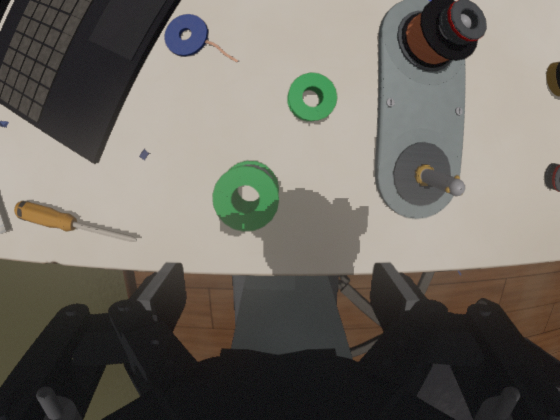

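Request:
drive_tool:
  plan:
    - [[0.8,2.6,-4],0]
    - [[0.8,2.6,-7],0]
    - [[0.8,2.6,-7],0]
    - [[0.8,2.6,-7],0]

```text
clock: 2.05
eef_pos: [0.4644, 0.0455, 0.0946]
tool_rot: [1.0, -0.002, -0.001, 0.0]
wrist_force: [-0.1, 0.3, 1.1]
opening: 0.996
grasp_force: 0.0
```

Run:
```python
from h import *
print([a for a in dir(arm) if a[0]!='_'],arm.pinch_z)
c,T=wrist('pics/w2.png')
P,u,v=cloud(c,T); print(disc(P,.463,.0525,.04,.041,.052))
```

```text
['PlanningError', 'job_done', 'pinch_z'] 0.0187
tcp [0.4644 0.0455 0.0946] t 2.05 F [-0.1  0.3  1.1]
(4812, array([0.4633, 0.053 ]), 0.0282, array([0.4645, 0.053 , 0.0462]), np.float64(0.0486))
```

Request:
drive_tool:
  plan:
    - [[-0.1,0.75,-3],0]
    - [[-0.1,0.75,-5],0]
    - [[-0.1,0.75,-7.4],0]
    - [[-0.1,0.75,-7.4],0]
    - [[-0.1,0.75,-7.4],0]

```text
clock: 2.6
eef_pos: [0.4645, 0.0532, 0.0218]
tool_rot: [1.0, -0.002, 0.001, -0.0]
wrist_force: [0.2, -0.1, -0.2]
opening: 0.999
grasp_force: 0.0
```

Request:
drive_tool:
  plan:
    - [[0,0,0],0]
    - [[0,0,0],0]
    - [[0,0,0],0]
    - [[0,0,0],0]
    - [[0,0,0],0]
  claw: 1
  squeeze: 30

```text
clock: 3.1
eef_pos: [0.4646, 0.0536, 0.0222]
tool_rot: [1.0, -0.002, 0.001, -0.0]
wrist_force: [-0.9, -1.2, 7.7]
opening: 0.652
grasp_force: 30.5
```

Request:
drive_tool:
  plan:
    - [[0,0,0],0]
    - [[0,0,0],0]
    - [[0,0,0],0]
    - [[0,0,0],0]
    - [[0,0,0],0]

```text
clock: 3.6
eef_pos: [0.4646, 0.0536, 0.0222]
tool_rot: [1.0, -0.002, 0.001, -0.0]
wrist_force: [-1.5, -0.8, 7.9]
opening: 0.655
grasp_force: 30.5
```

Request:
drive_tool:
  plan:
    - [[0,0,1],0]
    - [[0,0,4],0]
    - [[0,0,8],0]
    - [[0,0,12],0]
    - [[0,0,12],0]

```text
clock: 4.1
eef_pos: [0.467, 0.0543, 0.1458]
tool_rot: [1.0, -0.001, 0.006, -0.001]
wrist_force: [1.3, -0.4, -1.4]
opening: 0.649
grasp_force: 32.9
```

Request:
drive_tool:
  plan:
    - [[0.4,-4,0],0]
    - [[0.8,-8,0],0]
    - [[1,-10,0],0]
    - [[1,-10,0],0]
    - [[1,-10,0],0]

```text
clock: 4.6
eef_pos: [0.4728, -0.0461, 0.1402]
tool_rot: [1.0, -0.002, -0.001, -0.0]
wrist_force: [0.2, 0.3, -1.6]
opening: 0.65
grasp_force: 33.0
```

Run:
```python
from h import *
c,T=wrist('pics/w3.png')
P,u,v=cloud(c,T); t=T[:3,3]; x,y,z=read_state()['eef_pos']
for a in(.010,.016,.020,.024,.028): print(a,disc(P,x,y,.04,z+a-.002,z+a+.004))
print('plate',disc(P,.482,-.11,.04,.018,.0225));print('sp',disc(P,.482,-.11,.02,.04,.12));print('tip',disc(P,.482,-.11,.02,.085,.12))
print('rear',disc(P,.613,-.111,.04,.092,.12))
```

```text
tcp [ 0.4728 -0.0461  0.1402] t 4.6 F [ 0.23  0.27 -1.61]
0.01 (662, array([ 0.48  , -0.0452]), 0.0394, array([ 0.4731, -0.0457,  0.1512]), np.float64(0.1542))
0.016 (729, array([ 0.4799, -0.0451]), 0.0394, array([ 0.4711, -0.045 ,  0.1573]), np.float64(0.1602))
0.02 (6038, array([ 0.4799, -0.045 ]), 0.0393, array([ 0.4749, -0.046 ,  0.1634]), np.float64(0.1642))
0.024 (10283, array([ 0.4799, -0.0451]), 0.0394, array([ 0.4744, -0.0457,  0.1642]), np.float64(0.1682))
0.028 (627, array([ 0.48  , -0.0452]), 0.0394, array([ 0.4781, -0.044 ,  0.1693]), np.float64(0.1722))
plate (3010, array([ 0.4815, -0.1094]), 0.0392, array([ 0.4867, -0.1083,  0.0203]), np.float64(0.0225))
sp (752, array([ 0.4839, -0.1115]), 0.0093, array([ 0.486 , -0.1091,  0.0753]), np.float64(0.0916))
tip (294, array([ 0.4835, -0.1117]), 0.0069, array([ 0.4846, -0.1108,  0.0886]), np.float64(0.0916))
rear (1377, array([ 0.6131, -0.1132]), 0.0174, array([ 0.6095, -0.1126,  0.0959]), np.float64(0.0986))
```

View pics/w3.png

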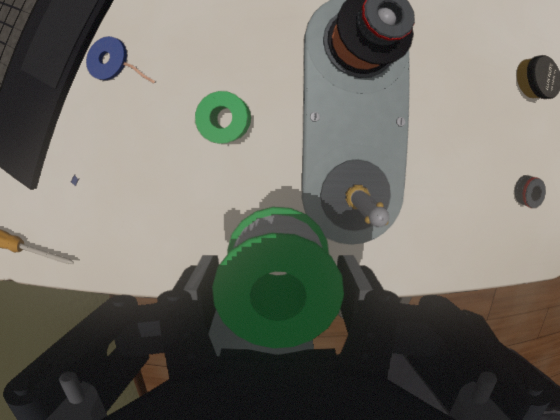

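```bash
cat >> h.py <<'E'
def green(c,P,u,v,z0,z1,x,y,rr=.05):
    h=cv2.cvtColor(c['img'],cv2.COLOR_RGB2HSV)[v,u].astype(int)
    m=(h[:,0]>45)&(h[:,0]<85)&(h[:,1]>90)&(P[:,2]>z0)&(P[:,2]<z1)&(np.hypot(P[:,0]-x,P[:,1]-y)<rr); Q=P[m]
    n=np.linalg.lstsq(np.c_[Q[:,:2]-Q[:,:2].mean(0),np.ones(len(Q))],Q[:,2],rcond=None)[0]
    print('green',len(Q),cv2.minEnclosingCircle(Q[:,:2].astype(np.float32)),'tilt,z',n.round(4))
E
python3 - <<'E'
from h import *
c=dict(np.load('pics/w3.npz')); T=np.eye(4); s=read_state();T[:3,:3]=R.from_quat(s['tool_rot']).as_matrix();T[:3,3]=[.4728,-.0461,.1402]
P,u,v=cloud(c,T@c['tool_from_camera']); green(c,P,u,v,.155,.175,.473,-.046); print(s['eef_pos'],s['wrist_force'])
E
```

```text
green 10184 ((0.4710451364517212, -0.04563497379422188), 0.028675837442278862) tilt,z [0.0107 0.0017 0.1639]
[ 0.47291235 -0.04515593  0.14019172] [-0.28318226  1.39169702 -1.59432358]
```

Request:
drive_tool:
  plan:
    - [[0.7,-3.5,0],0]
    - [[1.15,-6.0,0],0]
    - [[1.15,-6.65,0],0]
    - [[1.15,-6.65,0],0]
    - [[1.15,-6.65,0],0]

```text
clock: 5.15
eef_pos: [0.4848, -0.1104, 0.1403]
tool_rot: [1.0, -0.0, -0.0, -0.001]
wrist_force: [-0.1, -0.0, -2.0]
opening: 0.65
grasp_force: 33.0
```

Run:
```python
from h import *
c,T=wrist('pics/w4.png')
P,u,v=cloud(c,T); green(c,P,u,v,.155,.175,.483,-.111)
print('rear',disc(P,.613,-.111,.04,.092,.12)); cv2.imwrite('pics/w4c.png',cv2.resize(c['img'][150:400,150:410,::-1],None,fx=2.2,fy=2.2))
a=save('scene','pics/s2.png');b=save('side','pics/d2.png')
for q in(a,b):
  P,u,v=cloud(q); green(q,P,u,v,.155,.175,.483,-.111); print('sp',disc(P,.483,-.111,.012,.045,.085))
print(read_state()['eef_pos'])
Z=np.vstack([cv2.resize(q['img'][200:300,220:340,::-1],None,fx=3,fy=3,interpolation=2) for q in(a,b)])
cv2.imwrite('pics/sd2.png',Z)
```

```text
tcp [ 0.4848 -0.1104  0.1403] t 5.15 F [-0.15 -0.04 -2.02]
green 10189 ((0.4831661880016327, -0.11004142463207245), 0.02857346460223198) tilt,z [0.0117 0.0018 0.164 ]
rear (1933, array([ 0.6131, -0.1134]), 0.017, array([ 0.6124, -0.1135,  0.0961]), np.float64(0.0996))
green 28 ((0.4699956774711609, -0.12163218855857849), 0.021537236869335175) tilt,z [0.0335 0.0652 0.1635]
sp (100, array([ 0.482 , -0.1114]), 0.0094, array([ 0.4807, -0.1073,  0.0657]), np.float64(0.0844))
green 132 ((0.48696428537368774, -0.10472321510314941), 0.03290168195962906) tilt,z [-0.0169  0.0223  0.1637]
sp (128, array([ 0.4837, -0.1093]), 0.0081, array([ 0.4836, -0.1063,  0.065 ]), np.float64(0.0847))
[ 0.48498851 -0.11077199  0.14049476]
```

View pics/sd2.png

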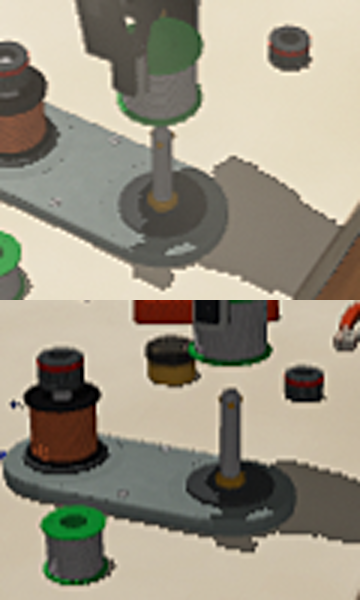

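Request:
drive_tool:
  plan:
    - [[0,-0.1,-1.5],0]
    - [[0,-0.1,-3],0]
    - [[0,-0.1,-4.5],0]
    - [[0,-0.1,-5],0]
    - [[0,-0.1,-5],0]

```text
clock: 5.8
eef_pos: [0.4847, -0.1129, 0.0901]
tool_rot: [1.0, -0.001, -0.001, -0.0]
wrist_force: [0.4, -0.0, -3.0]
opening: 0.647
grasp_force: 33.0
```

Request:
drive_tool:
  plan:
    - [[0,0,-1],0]
    - [[0,0,-2],0]
    - [[0,0,-3],0]
    - [[0,0,-4],0]
    - [[0,0,-4],0]

```text
clock: 6.3
eef_pos: [0.484, -0.1135, 0.049]
tool_rot: [1.0, -0.001, -0.002, -0.0]
wrist_force: [-0.9, -0.1, -1.5]
opening: 0.65
grasp_force: 32.9
```

Run:
```python
from h import *
c,T=wrist('pics/w5.png')
P,u,v=cloud(c,T); green(c,P,u,v,.06,.09,.483,-.111)
h=P[(np.hypot(P[:,0]-.4835,P[:,1]+.1115)<.013)&(P[:,2]>.05)]; print('tip',disc(P,.4835,-.1115,.0095,.07,.12))
cv2.imwrite('pics/w5c.png',cv2.resize(c['img'][150:400,150:410,::-1],None,fx=2.2,fy=2.2))
```

```text
tcp [ 0.484  -0.1135  0.049 ] t 6.3 F [-0.88 -0.06 -1.48]
green 9584 ((0.48239436745643616, -0.1132487803697586), 0.028593625873327255) tilt,z [0.0018 0.0036 0.0727]
tip (1501, array([ 0.4838, -0.112 ]), 0.0092, array([ 0.4867, -0.112 ,  0.0843]), np.float64(0.0916))
```

View pics/w5c.png

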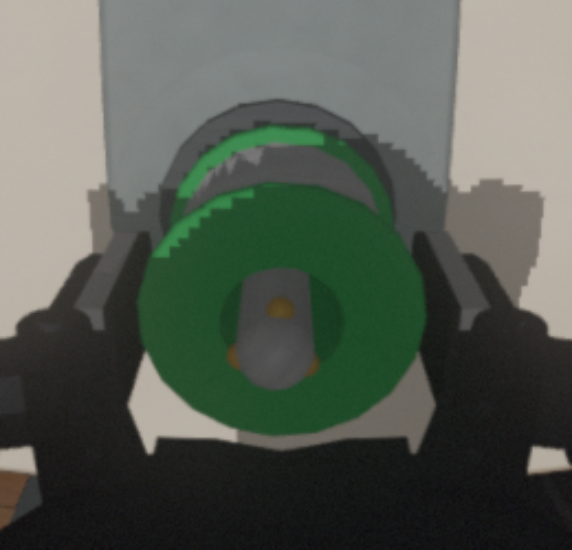

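Request:
drive_tool:
  plan:
    - [[0.1,0.15,0],0]
    - [[0.1,0.15,-0.2],0]
    - [[0.1,0.15,-0.4],0]
    - [[0.1,0.15,-0.6],0]
    - [[0.1,0.15,-0.6],0]

```text
clock: 6.85
eef_pos: [0.4859, -0.1122, 0.0444]
tool_rot: [1.0, -0.001, -0.0, -0.0]
wrist_force: [0.3, -1.0, -2.4]
opening: 0.652
grasp_force: 33.0
```

Request:
drive_tool:
  plan:
    - [[0,0,-0.05],0]
    - [[0,0,-0.1],0]
    - [[0,0,-0.1],0]

```text
clock: 7.15
eef_pos: [0.4861, -0.1122, 0.0435]
tool_rot: [1.0, -0.001, -0.0, -0.0]
wrist_force: [-0.4, -0.4, -1.9]
opening: 0.648
grasp_force: 33.0
```

Not yet in contact. The reel's underside should be about 1 to 2 mm above the plate.

Request:
drive_tool:
  plan:
    - [[-0.05,0,-0.05],0]
    - [[-0.05,0,-0.1],0]
    - [[-0.05,0,-0.1],0]

```text
clock: 7.45
eef_pos: [0.4855, -0.1122, 0.0425]
tool_rot: [1.0, -0.001, -0.0, -0.0]
wrist_force: [-0.1, -0.2, -1.8]
opening: 0.651
grasp_force: 33.0
```

Request:
drive_tool:
  plan:
    - [[0,0,-0.05],0]
    - [[0,0,-0.1],0]
    - [[0,0,-0.1],0]

```text
clock: 7.75
eef_pos: [0.4855, -0.1122, 0.0423]
tool_rot: [1.0, -0.001, 0.0, -0.0]
wrist_force: [-1.9, 0.9, 5.5]
opening: 0.65
grasp_force: 33.6
```

Seated: wrist force rose to +5.5 N. I release and back off upward.

Request:
drive_tool:
  plan:
    - [[0,0,0.05],0]
    - [[0,0,0.05],0]
    - [[0,0,0.05],0]
    - [[0,0,0.05],0]
    - [[0,0,0.05],0]
  claw: 0

```text
clock: 8.25
eef_pos: [0.4856, -0.1122, 0.042]
tool_rot: [1.0, -0.001, 0.0, -0.0]
wrist_force: [0.1, 0.3, -0.4]
opening: 1.0
grasp_force: 0.0
```

Request:
drive_tool:
  plan:
    - [[0,0,2],0]
    - [[0,0,5],0]
    - [[0,0,9],0]
    - [[0,0,12],0]
    - [[0,0,12],0]

```text
clock: 8.75
eef_pos: [0.4884, -0.1129, 0.166]
tool_rot: [1.0, -0.001, 0.005, 0.001]
wrist_force: [1.0, 0.3, 0.1]
opening: 0.999
grasp_force: 0.0
```

Run:
```python
from h import *
c,T=wrist('pics/w6.png')
P,u,v=cloud(c,T); green(c,P,u,v,.055,.08,.483,-.111)
print('tip',disc(P,.4835,-.1115,.012,.075,.12));print('sp',disc(P,.4835,-.1115,.012,.069,.12))
print('col',disc(P,.49,-.3135,.03,.019,.03))
```

```text
tcp [ 0.4884 -0.1129  0.166 ] t 8.75 F [1.04 0.29 0.1 ]
green 2661 ((0.48474398255348206, -0.11194442212581635), 0.02764251083135605) tilt,z [0.002  0.0011 0.0663]
tip (369, array([ 0.4837, -0.1118]), 0.0094, array([ 0.4851, -0.1118,  0.0866]), np.float64(0.0921))
sp (399, array([ 0.4837, -0.1118]), 0.0094, array([ 0.4854, -0.1118,  0.0855]), np.float64(0.0921))
col (509, array([ 0.4904, -0.3151]), 0.017, array([ 0.4907, -0.3139,  0.0218]), np.float64(0.0248))
```

Request:
drive_tool:
  plan:
    - [[0.5,-5,0],0]
    - [[0.5,-10,0],0]
    - [[0.5,-15,0],0]
    - [[0.5,-20.2,0],0]
    - [[0.5,-20.2,0],0]

```text
clock: 9.3
eef_pos: [0.4869, -0.3239, 0.1603]
tool_rot: [1.0, -0.008, -0.002, 0.003]
wrist_force: [-1.2, -0.6, -0.1]
opening: 0.997
grasp_force: 0.0
```

Request:
drive_tool:
  plan:
    - [[0,0,-4],0]
    - [[0,0,-8],0]
    - [[0,0,-8],0]
    - [[0,0,-8],0]
    - [[0,0,-8],0]

```text
clock: 9.8
eef_pos: [0.4917, -0.3147, 0.0836]
tool_rot: [1.0, -0.001, 0.001, 0.001]
wrist_force: [0.5, -0.1, 0.5]
opening: 1.001
grasp_force: 0.0
```

Run:
```python
from h import *
c,T=wrist('pics/w7.png')
P,u,v=cloud(c,T)
print('col',disc(P,.49,-.3135,.03,.019,.03));print('col',disc(P,.49,-.3135,.03,.003,.03))
Q=P[(P[:,2]>.004)&(P[:,2]<.03)&(np.abs(P[:,0]-.49)<.03)&(np.abs(P[:,1]+.314)>.02)&(np.abs(P[:,1]+.314)<.08)];print(len(Q),Q[:,1].min() if len(Q) else 0)
print(read_state()['eef_pos'])
```

```text
tcp [ 0.4917 -0.3147  0.0836] t 9.8 F [ 0.47 -0.12  0.49]
col (1464, array([ 0.49  , -0.3157]), 0.017, array([ 0.4909, -0.3155,  0.0221]), np.float64(0.0245))
col (1839, array([ 0.49  , -0.3157]), 0.0171, array([ 0.4915, -0.3155,  0.0198]), np.float64(0.0245))
0 0
[ 0.49192081 -0.31482566  0.08395137]
```

Request:
drive_tool:
  plan:
    - [[-0.15,-0.07,-3],0]
    - [[-0.15,-0.07,-5.5],0]
    - [[-0.15,-0.07,-7.5],0]
    - [[-0.15,-0.07,-8],0]
    - [[-0.15,-0.07,-8],0]

```text
clock: 10.35
eef_pos: [0.4897, -0.3151, 0.0028]
tool_rot: [1.0, -0.001, 0.001, 0.0]
wrist_force: [-0.2, 0.3, 0.2]
opening: 0.997
grasp_force: 0.0
```

Request:
drive_tool:
  plan:
    - [[0,0,0],0]
    - [[0,0,0],0]
    - [[0,0,0],0]
    - [[0,0,0],0]
    - [[0,0,0],0]
  claw: 1
  squeeze: 40

```text
clock: 10.85
eef_pos: [0.4896, -0.3152, 0.0031]
tool_rot: [1.0, -0.001, 0.001, 0.0]
wrist_force: [-0.6, 0.4, 5.6]
opening: 0.371
grasp_force: 39.6
```

Request:
drive_tool:
  plan:
    - [[0,0,0],0]
    - [[0,0,0],0]
    - [[0,0,0],0]
    - [[0,0,0],0]
    - [[0,0,0],0]

```text
clock: 11.35
eef_pos: [0.4896, -0.3152, 0.0031]
tool_rot: [1.0, -0.001, 0.001, 0.0]
wrist_force: [-1.3, 0.8, 5.9]
opening: 0.37
grasp_force: 39.6
```

Request:
drive_tool:
  plan:
    - [[0,0,1],0]
    - [[0,0,4],0]
    - [[0,0,8],0]
    - [[0,0,12],0]
    - [[0,0,12],0]

```text
clock: 11.85
eef_pos: [0.4926, -0.3172, 0.1282]
tool_rot: [1.0, -0.001, 0.005, 0.003]
wrist_force: [0.8, -0.3, -0.4]
opening: 0.375
grasp_force: 39.9
```

Request:
drive_tool:
  plan:
    - [[0,5,0],0]
    - [[-0.3,10,0],0]
    - [[-0.5,14,0],0]
    - [[-0.6,17,0],0]
    - [[-0.6,17,0],0]

```text
clock: 12.35
eef_pos: [0.4826, -0.1385, 0.1216]
tool_rot: [1.0, 0.003, -0.001, -0.002]
wrist_force: [-0.6, -0.2, -0.5]
opening: 0.377
grasp_force: 40.0
```

Request:
drive_tool:
  plan:
    - [[0,0,0],0]
    - [[0,0,0],0]

```text
clock: 12.55
eef_pos: [0.4829, -0.1464, 0.1219]
tool_rot: [1.0, -0.002, -0.0, 0.0]
wrist_force: [0.0, -0.5, -0.3]
opening: 0.372
grasp_force: 40.0
```

```bash
cat >> h.py <<'E'
def col(P,s):
    x,y,z=s['eef_pos']; m=(np.abs(P[:,1]-y)<.0145)&(np.abs(P[:,0]-x)<.025)&(P[:,2]>z+.015)&(P[:,2]<z+.022); Q=P[m]
    n=np.linalg.lstsq(np.c_[Q[:,:2]-Q[:,:2].mean(0),np.ones(len(Q))],Q[:,2],rcond=None)[0]
    f=lambda p:np.hypot(Q[:,0]-p[0],Q[:,1]-p[1])
    print('collar n',len(Q),'x range',np.percentile(Q[:,0],[.5,99.5])-x,'y',np.percentile(Q[:,1],[.5,99.5])-y,'tilt,z-z',n.round(4),n[2]-z)
E
python3 - <<'E'
from h import *
s=read_state(); c,T=wrist('pics/w8.png')
P,u,v=cloud(c,T); col(P,s)
print('tip',disc(P,.4835,-.1115,.012,.075,.1)); green(c,P,u,v,.055,.08,.483,-.111,.04)
cv2.imwrite('pics/w8c.png',cv2.resize(c['img'][150:400,150:410,::-1],None,fx=2.2,fy=2.2))
E
```

```text
tcp [ 0.4829 -0.1464  0.1219] t 12.55 F [ 0.04 -0.45 -0.3 ]
collar n 3153 x range [-0.01484843  0.0167072 ] y [-0.01426572  0.01425913] tilt,z-z [-0.0141  0.0008  0.1408] 0.0188177728576467
tip (553, array([ 0.4837, -0.1123]), 0.0091, array([ 0.4854, -0.1132,  0.0863]), np.float64(0.0916))
green 3330 ((0.48491784930229187, -0.11191747337579727), 0.02753015235066414) tilt,z [0.0065 0.0023 0.0663]
```

View pics/w8c.png

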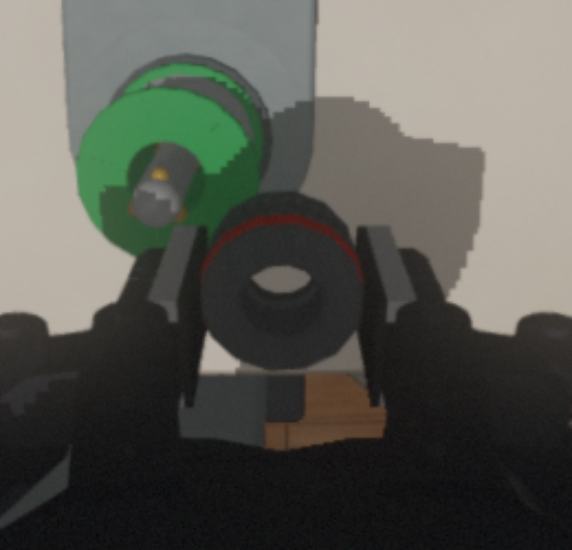

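Request:
drive_tool:
  plan:
    - [[0,1.5,0],0]
    - [[0,2.8,0],0]
    - [[0,3.4,0],0]
    - [[0,3.4,-1],0]
    - [[0,3.4,-1.5],0]

```text
clock: 13.1
eef_pos: [0.4827, -0.1113, 0.1061]
tool_rot: [1.0, -0.002, -0.0, 0.0]
wrist_force: [0.3, -0.4, -0.7]
opening: 0.374
grasp_force: 40.0
```

Request:
drive_tool:
  plan:
    - [[0,0,0],0]
    - [[0,0,0],0]

```text
clock: 13.3
eef_pos: [0.4829, -0.1116, 0.1067]
tool_rot: [1.0, -0.002, -0.0, 0.0]
wrist_force: [-0.7, 0.3, -1.0]
opening: 0.375
grasp_force: 40.0
```

Run:
```python
from h import *
s=read_state(); c,T=wrist('pics/w9.png')
P,u,v=cloud(c,T); col(P,s)
Q=P[(np.hypot(P[:,0]-.4836,P[:,1]+.1118)<.008)&(P[:,2]>.05)&(P[:,2]<.1)];print('tip through bore',len(Q),Q.mean(0) if len(Q) else 0,Q[:,2].max() if len(Q) else 0)
Z=[cv2.resize(save(n,f'pics/{n}9.png')['img'][195:285,230:330,::-1],None,fx=3,fy=3,interpolation=2) for n in('scene','side')]
cv2.imwrite('pics/c9.png',np.hstack([cv2.resize(c['img'][220:370,200:360,::-1],(288,270)),]+Z)[:,:800])
print(read_state()['eef_pos'])
```

```text
tcp [ 0.4829 -0.1116  0.1067] t 13.3 F [-0.68  0.32 -1.  ]
collar n 3155 x range [-0.0146851   0.01688082] y [-0.01429091  0.01425712] tilt,z-z [-0.0162 -0.0013  0.1255] 0.01880611283558982
tip through bore 270 [ 0.4889944  -0.11178875  0.06298814] 0.07762014413938678
[ 0.48322684 -0.11129471  0.10716722]
```

View pics/c9.png

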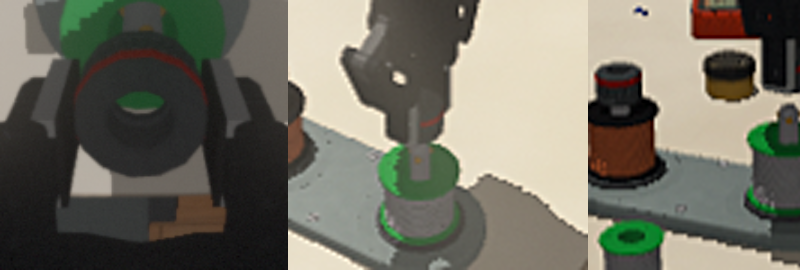

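Request:
drive_tool:
  plan:
    - [[-0.03,0,-0.5],0]
    - [[-0.03,0,-1],0]
    - [[-0.03,0,-1.3],0]
    - [[-0.03,0,-1.5],0]
    - [[-0.03,0,-1.5],0]

```text
clock: 13.95
eef_pos: [0.4826, -0.1109, 0.0917]
tool_rot: [1.0, -0.001, -0.0, -0.0]
wrist_force: [0.2, -0.3, 0.3]
opening: 0.372
grasp_force: 40.0
```

Request:
drive_tool:
  plan:
    - [[0,0,-0.1],0]
    - [[0,0,-0.2],0]
    - [[0,0,-0.2],0]

```text
clock: 14.25
eef_pos: [0.4828, -0.1109, 0.09]
tool_rot: [1.0, -0.001, 0.0, -0.0]
wrist_force: [-0.2, -0.3, -0.0]
opening: 0.373
grasp_force: 40.0
```

Request:
drive_tool:
  plan:
    - [[0,-0.05,-0.1],0]
    - [[0,-0.05,-0.15],0]
    - [[0,-0.05,-0.15],0]

```text
clock: 14.55
eef_pos: [0.4827, -0.1114, 0.0885]
tool_rot: [1.0, -0.001, -0.0, -0.0]
wrist_force: [0.5, 0.8, -1.6]
opening: 0.373
grasp_force: 40.0
```

Request:
drive_tool:
  plan:
    - [[0,0,-0.05],0]
    - [[0,0,-0.1],0]
    - [[0,0,-0.1],0]

```text
clock: 14.85
eef_pos: [0.4827, -0.1114, 0.0875]
tool_rot: [1.0, -0.001, -0.0, -0.0]
wrist_force: [-1.0, -0.2, 0.0]
opening: 0.374
grasp_force: 40.0
```

Request:
drive_tool:
  plan:
    - [[0,0,-0.05],0]
    - [[0,0,-0.1],0]
    - [[0,0,-0.1],0]

```text
clock: 15.15
eef_pos: [0.4827, -0.1114, 0.0865]
tool_rot: [1.0, -0.001, -0.0, -0.0]
wrist_force: [-0.7, 0.5, -0.0]
opening: 0.373
grasp_force: 40.0
```

Request:
drive_tool:
  plan:
    - [[0,0,-0.05],0]
    - [[0,0,-0.1],0]
    - [[0,0,-0.1],0]

```text
clock: 15.45
eef_pos: [0.4829, -0.1115, 0.0856]
tool_rot: [1.0, -0.001, 0.0, 0.0]
wrist_force: [0.2, -1.4, -0.1]
opening: 0.372
grasp_force: 40.0
```

Request:
drive_tool:
  plan:
    - [[0,0,-0.05],0]
    - [[0,0,-0.1],0]
    - [[0,0,-0.1],0]

```text
clock: 15.75
eef_pos: [0.4831, -0.112, 0.0847]
tool_rot: [1.0, -0.002, 0.0, 0.0]
wrist_force: [-0.2, -1.0, 1.4]
opening: 0.372
grasp_force: 40.1
```

Request:
drive_tool:
  plan:
    - [[0,0,-0.05],0]
    - [[0,0,-0.1],0]
    - [[0,0,-0.1],0]

```text
clock: 16.05
eef_pos: [0.4831, -0.1122, 0.0839]
tool_rot: [1.0, -0.002, 0.001, 0.0]
wrist_force: [-0.3, -3.0, 3.3]
opening: 0.369
grasp_force: 40.4
```

Request:
drive_tool:
  plan:
    - [[0,0,-0.05],0]
    - [[0,0,-0.1],0]
    - [[0,0,-0.1],0]

```text
clock: 16.35
eef_pos: [0.4833, -0.1119, 0.0831]
tool_rot: [1.0, -0.002, 0.001, 0.0]
wrist_force: [-0.3, -2.4, 7.0]
opening: 0.37
grasp_force: 40.6
```

Request:
drive_tool:
  plan:
    - [[0,-0.03,-0.05],0]
    - [[0,-0.03,-0.1],0]
    - [[0,-0.03,-0.1],0]

```text
clock: 16.65
eef_pos: [0.4831, -0.112, 0.0817]
tool_rot: [1.0, -0.001, 0.0, 0.0]
wrist_force: [0.6, -2.2, 2.1]
opening: 0.372
grasp_force: 40.2
```

Request:
drive_tool:
  plan:
    - [[0,0,-0.05],0]
    - [[0,0,-0.1],0]
    - [[0,0,-0.1],0]

```text
clock: 16.95
eef_pos: [0.483, -0.1118, 0.0802]
tool_rot: [1.0, -0.001, 0.0, 0.0]
wrist_force: [1.3, -2.0, 0.1]
opening: 0.373
grasp_force: 40.0
```

Request:
drive_tool:
  plan:
    - [[0,0,-0.05],0]
    - [[0,0,-0.1],0]
    - [[0,0,-0.1],0]

```text
clock: 17.25
eef_pos: [0.4829, -0.1118, 0.0793]
tool_rot: [1.0, -0.001, 0.0, 0.0]
wrist_force: [0.6, -2.3, -0.2]
opening: 0.375
grasp_force: 40.0
```

Request:
drive_tool:
  plan:
    - [[0,0,-0.05],0]
    - [[0,0,-0.1],0]
    - [[0,0,-0.1],0]

```text
clock: 17.55
eef_pos: [0.4827, -0.1118, 0.0778]
tool_rot: [1.0, -0.001, -0.0, 0.0]
wrist_force: [3.1, -3.1, -7.8]
opening: 0.372
grasp_force: 40.2
```

Request:
drive_tool:
  plan:
    - [[0,0,-0.05],0]
    - [[0,0,-0.05],0]

```text
clock: 17.75
eef_pos: [0.4826, -0.1119, 0.0773]
tool_rot: [1.0, -0.001, -0.0, 0.0]
wrist_force: [3.2, -3.3, -9.1]
opening: 0.371
grasp_force: 40.4
```

The balls are drawing the collar down (−9 N), so this is the snap. I follow it until the force is gone.

Request:
drive_tool:
  plan:
    - [[0,0,-0.05],0]
    - [[0,0,-0.05],0]

```text
clock: 17.95
eef_pos: [0.4826, -0.1115, 0.0772]
tool_rot: [1.0, -0.001, -0.0, -0.0]
wrist_force: [2.2, -2.8, -9.4]
opening: 0.372
grasp_force: 40.6
```

Request:
drive_tool:
  plan:
    - [[0,0,-0.04],0]
    - [[0,0,-0.04],0]

```text
clock: 18.15
eef_pos: [0.4826, -0.1115, 0.077]
tool_rot: [1.0, -0.001, -0.0, -0.0]
wrist_force: [2.7, -2.9, -7.4]
opening: 0.377
grasp_force: 40.7
```

Request:
drive_tool:
  plan:
    - [[0,0,-0.05],0]
    - [[0,0,-0.05],0]
    - [[0,0,-0.05],0]

```text
clock: 18.45
eef_pos: [0.4826, -0.1114, 0.0767]
tool_rot: [1.0, -0.001, -0.0, -0.0]
wrist_force: [1.3, -3.2, -5.6]
opening: 0.371
grasp_force: 40.9
```

Request:
drive_tool:
  plan:
    - [[0,0,-0.03],0]
    - [[0,0,-0.03],0]
    - [[0,0,-0.03],0]

```text
clock: 18.75
eef_pos: [0.4826, -0.1114, 0.0764]
tool_rot: [1.0, -0.001, -0.0, -0.0]
wrist_force: [0.7, -0.9, -3.6]
opening: 0.368
grasp_force: 41.1
```

Request:
drive_tool:
  plan:
    - [[0,0,-0.03],0]
    - [[0,0,-0.03],0]
    - [[0,0,-0.03],0]

```text
clock: 19.05
eef_pos: [0.4827, -0.1114, 0.0762]
tool_rot: [1.0, -0.001, -0.0, -0.0]
wrist_force: [0.6, 0.5, -2.0]
opening: 0.369
grasp_force: 41.3
```

Run:
```python
from h import *
s=read_state(); c,T=wrist('pics/w10.png')
P,u,v=cloud(c,T); col(P,s)
m=(np.hypot(P[:,0]-.4837,P[:,1]+.1118)<.0055)&(P[:,2]>.07); print(P[m][:,2].max() if m.any() else 0, np.percentile(P[m][:,2],[10,50,90]))
green(c,P,u,v,.055,.08,.483,-.111,.04)
```

```text
tcp [ 0.4827 -0.1114  0.0762] t 19.05 F [ 0.61  0.52 -1.98]
collar n 3151 x range [-0.01479431  0.01681513] y [-0.0142569   0.01428261] tilt,z-z [-0.0178  0.0034  0.095 ] 0.018786894889058395
0.09176737378941718 [0.08838255 0.08965562 0.09073877]
green 3238 ((0.48573100566864014, -0.11196348071098328), 0.0275098979473114) tilt,z [-0.0105 -0.0003  0.0664]
```

Collar top is 4.3 mm above the tip, so it is home, about 7 mm clear of the reel. I release.

Request:
drive_tool:
  plan:
    - [[0,0,-0.01],0]
    - [[0,0,-0.01],0]
    - [[0,0,-0.01],0]
    - [[0,0,-0.01],0]
    - [[0,0,-0.01],0]
  claw: 0

```text
clock: 19.6
eef_pos: [0.4829, -0.1116, 0.076]
tool_rot: [1.0, -0.001, 0.0, -0.0]
wrist_force: [-1.4, -0.2, -0.7]
opening: 1.0
grasp_force: 0.0
```

Request:
drive_tool:
  plan:
    - [[0,0,1],0]
    - [[0,0,4],0]
    - [[0,0,8],0]
    - [[0,0,10],0]
    - [[0,0,10],0]

```text
clock: 20.1
eef_pos: [0.485, -0.1122, 0.1797]
tool_rot: [1.0, -0.001, 0.004, 0.001]
wrist_force: [0.3, 0.8, 0.3]
opening: 1.0
grasp_force: 0.0
```

Request:
drive_tool:
  plan:
    - [[0,0,0],0]
    - [[0,0,0],0]
    - [[0,0,0],0]

```text
clock: 20.4
eef_pos: [0.4819, -0.1115, 0.1748]
tool_rot: [1.0, -0.001, -0.001, -0.0]
wrist_force: [0.5, -0.3, 0.7]
opening: 1.001
grasp_force: 0.0
```

Run:
```python
from h import *
s=read_state(); c,T=wrist('pics/w11.png')
P,u,v=cloud(c,T); print('collar',disc(P,.4837,-.1118,.022,.09,.105))
m=(np.hypot(P[:,0]-.4837,P[:,1]+.1118)<.022)&(P[:,2]>.0925)&(P[:,2]<.1); print('top',np.median(P[m][:,2]))
m=(np.hypot(P[:,0]-.4837,P[:,1]+.1118)<.0055)&(P[:,2]>.07); print('tip',P[m][:,2].max())
green(c,P,u,v,.055,.08,.483,-.111,.04)
b=save('side','pics/d11.png'); cv2.imwrite('pics/c11.png',cv2.resize(b['img'][170:330,200:380,::-1],None,fx=3,fy=3,interpolation=2))
```

```text
tcp [ 0.4819 -0.1115  0.1748] t 20.4 F [ 0.49 -0.28  0.69]
collar (1347, array([ 0.4829, -0.1099]), 0.0169, array([ 0.4838, -0.1102,  0.0941]), np.float64(0.0979))
top 0.0945452075681692
tip 0.09449815554676477
green 1623 ((0.4847767949104309, -0.11164400726556778), 0.027530549094080925) tilt,z [-0.0009  0.0035  0.0663]
```

View pics/c11.png

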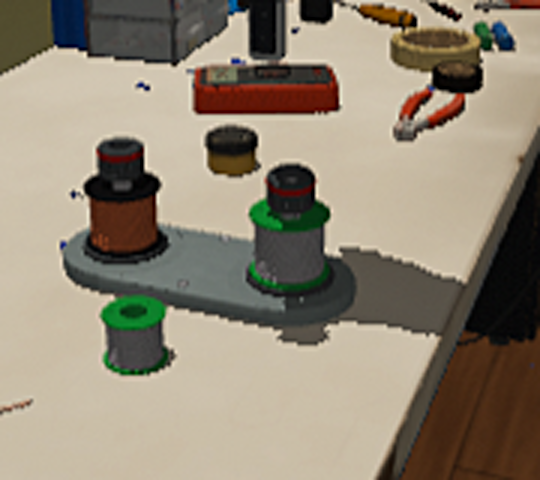

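The picture shows reel and collar on the spindle, but the collar's top centre looks about 2 mm off in y. I check its tilt before handing in.

Run:
```python
from h import *
s=read_state(); c,T=wrist('pics/w12.png'); P,u,v=cloud(c,T)
r=np.hypot(P[:,0]-.4833,P[:,1]+.1105); Q=P[(r>.0095)&(r<.0155)&(P[:,2]>.088)&(P[:,2]<.105)]
for k in range(3):
  o=Q[:,:2].mean(0);A=np.c_[Q[:,:2]-o,np.ones(len(Q))]; n=np.linalg.lstsq(A,Q[:,2],rcond=None)[0]; e=Q[:,2]-A@n; print(len(Q),n.round(4),e.std()); Q=Q[abs(e)<.002]
r=np.hypot(P[:,0]-.613,P[:,1]+.113);Q=P[(r>.0095)&(r<.015)&(P[:,2]>.09)&(P[:,2]<.105)]
print('rear tilt',np.linalg.lstsq(np.c_[Q[:,:2]-Q[:,:2].mean(0),np.ones(len(Q))],Q[:,2],rcond=None)[0])
print('collar',disc(P,.4837,-.1118,.022,.07,.105))
I=cv2.resize(c['img'][220:320,200:340,::-1],None,fx=5,fy=5,interpolation=2);print(s['eef_pos'])
```

```text
tcp [ 0.4822 -0.1116  0.175 ] t 20.5 F [-0.11  0.09 -0.97]
883 [ 0.0396 -0.1137  0.0946] 0.0008957555486911668
853 [ 0.0495 -0.124   0.0947] 0.0006785359490337757
848 [ 0.0507 -0.1255  0.0947] 0.0006602397429422117
rear tilt [ 0.00670107 -0.0008073   0.09650273]
collar (1806, array([ 0.4829, -0.1107]), 0.0178, array([ 0.4847, -0.1105,  0.0916]), np.float64(0.0982))
[ 0.48224261 -0.11158917  0.17501296]
```

The collar leans about 0.135 rad toward +y, which is over the limit. Most likely the −y finger left last. I regrip gently to straighten it, centre the tool, then release slowly at low squeeze.

Request:
drive_tool:
  plan:
    - [[0.07,-0.04,-4],0]
    - [[0.07,-0.04,-7],0]
    - [[0.07,-0.04,-9],0]
    - [[0.07,-0.04,-9.8],0]
    - [[0.07,-0.04,-9.8],0]

```text
clock: 21.05
eef_pos: [0.4829, -0.112, 0.0769]
tool_rot: [1.0, -0.001, -0.001, -0.0]
wrist_force: [-0.2, -0.5, -0.2]
opening: 1.001
grasp_force: 0.0
```

Request:
drive_tool:
  plan:
    - [[0,0,0],0]
    - [[0,0,0],0]
    - [[0,0,0],0]
    - [[0,0,0],0]
    - [[0,0,0],0]
  claw: 0.5
  squeeze: 20

```text
clock: 21.55
eef_pos: [0.4837, -0.1121, 0.0784]
tool_rot: [1.0, -0.001, 0.0, 0.0]
wrist_force: [0.2, -1.5, -0.4]
opening: 0.497
grasp_force: 0.0
```

Request:
drive_tool:
  plan:
    - [[-0.05,0.02,-0.15],0]
    - [[-0.05,0.02,-0.15],0]
    - [[-0.05,0.02,-0.15],0]

```text
clock: 21.85
eef_pos: [0.4829, -0.1119, 0.0763]
tool_rot: [1.0, -0.001, -0.0, -0.0]
wrist_force: [0.6, -0.1, -0.5]
opening: 0.498
grasp_force: 0.0
```

Request:
drive_tool:
  plan:
    - [[0,0,0],0]
    - [[0,0,0],0]
    - [[0,0,0],0]
  claw: 0.6

```text
clock: 22.15
eef_pos: [0.4828, -0.1113, 0.0764]
tool_rot: [1.0, -0.001, -0.0, -0.0]
wrist_force: [-0.6, 1.7, 0.9]
opening: 0.404
grasp_force: 6.3
```

Request:
drive_tool:
  plan:
    - [[0,0,0],0]
    - [[0,0,0],0]
    - [[0,0,0],0]
  claw: 0.66

```text
clock: 22.45
eef_pos: [0.4829, -0.1114, 0.0765]
tool_rot: [1.0, -0.001, -0.0, -0.0]
wrist_force: [-0.6, 2.1, 2.4]
opening: 0.392
grasp_force: 19.5
```

```bash
cat >> h.py <<'E'
def tilt(P,x=.4833,y=-.111):
  r=np.hypot(P[:,0]-x,P[:,1]-y); Q=P[(r>.0095)&(r<.014)&(P[:,2]>.088)&(P[:,2]<.102)]
  for k in range(3):
    o=Q[:,:2].mean(0);A=np.c_[Q[:,:2]-o,np.ones(len(Q))]; n=np.linalg.lstsq(A,Q[:,2],rcond=None)[0]; e=Q[:,2]-A@n; Q=Q[abs(e)<.002]
  print('tilt',n.round(4),len(Q),e.std())
E
python3 - <<'E'
from h import *
s=read_state(); c,T=wrist('pics/w13.png'); P,u,v=cloud(c,T); tilt(P); col(P,s)
E
```

```text
tcp [ 0.4829 -0.1114  0.0765] t 22.45 F [-0.56  2.11  2.37]
tilt [ 0.0613 -0.126   0.0944] 1499 0.0005667486013323544
collar n 2869 x range [-0.01550154  0.0158959 ] y [-0.01414912  0.01432169] tilt,z-z [ 0.0374 -0.1079  0.0942] 0.01768081246529725
```

The diagonal clamp just jams. I open slightly instead and use one finger to nudge the collar upright (+y finger pushing toward −y).

Request:
drive_tool:
  plan:
    - [[0,0,0],0]
    - [[0,0,0],0]
    - [[0,0,0],0]
    - [[0,0,0],0]
  claw: 0.56

```text
clock: 22.9
eef_pos: [0.4832, -0.1124, 0.0764]
tool_rot: [1.0, -0.002, 0.0, 0.0]
wrist_force: [0.7, 1.4, 0.1]
opening: 0.443
grasp_force: 0.2
```

Run:
```python
from h import *
s=read_state(); c,T=wrist('pics/w14.png'); P,u,v=cloud(c,T); tilt(P); print(disc(P,.4837,-.111,.0185,.085,.1))
```

```text
tcp [ 0.4832 -0.1124  0.0764] t 22.9 F [0.68 1.41 0.12]
tilt [ 0.0544 -0.1293  0.0947] 1528 0.0005725975535674302
(4215, array([ 0.4834, -0.11  ]), 0.0177, array([ 0.4848, -0.1102,  0.093 ]), np.float64(0.1))
```

Request:
drive_tool:
  plan:
    - [[0,-0.1,0],0]
    - [[0,-0.2,0],0]
    - [[0,-0.2,0],0]

```text
clock: 23.25
eef_pos: [0.483, -0.1132, 0.0765]
tool_rot: [1.0, -0.001, -0.0, -0.001]
wrist_force: [-0.1, 3.3, 1.7]
opening: 0.438
grasp_force: 1.5
```

Run:
```python
from h import *
s=read_state(); c,T=wrist('pics/w15.png'); P,u,v=cloud(c,T); tilt(P); print(s['opening'])
```

```text
tcp [ 0.483  -0.1132  0.0765] t 23.25 F [-0.06  3.26  1.7 ]
tilt [ 0.0661 -0.1079  0.0946] 1509 0.0005758705331620463
0.43765009758894097
```

Request:
drive_tool:
  plan:
    - [[0,-0.05,0],0]
    - [[0,-0.1,0],0]
    - [[0,-0.1,0],0]

```text
clock: 23.6
eef_pos: [0.483, -0.1139, 0.0765]
tool_rot: [1.0, -0.001, -0.0, -0.001]
wrist_force: [-0.5, 5.8, 3.5]
opening: 0.444
grasp_force: 2.5
```

Run:
```python
from h import *
s=read_state(); c,T=wrist('pics/w16.png'); P,u,v=cloud(c,T); tilt(P)
```

```text
tcp [ 0.483  -0.1139  0.0765] t 23.6 F [-0.5   5.78  3.49]
tilt [ 0.0921 -0.0901  0.0944] 1520 0.0005703819106996648
```

Request:
drive_tool:
  plan:
    - [[0,-0.05,0],0]
    - [[0,-0.1,0],0]
    - [[0,-0.1,0],0]

```text
clock: 23.95
eef_pos: [0.483, -0.1145, 0.0766]
tool_rot: [1.0, -0.001, -0.0, -0.001]
wrist_force: [-0.5, 5.2, 3.5]
opening: 0.439
grasp_force: 2.9
```

Run:
```python
from h import *
s=read_state(); c,T=wrist('pics/w17.png'); P,u,v=cloud(c,T); tilt(P)
```

```text
tcp [ 0.483  -0.1145  0.0766] t 23.95 F [-0.5   5.18  3.5 ]
tilt [ 0.1103 -0.0748  0.0942] 1520 0.0005799699652365789
```

Lean direction (~120°) matches one of the three ball azimuths, so that ball is probably near the edge of the groove on the low side. I'll regrip and lift about 1 mm so all balls seat, then release gently.

Request:
drive_tool:
  plan:
    - [[0,0.15,0],0]
    - [[0,0.32,0],0]
    - [[0,0.32,0],0]

```text
clock: 24.3
eef_pos: [0.4829, -0.1132, 0.0764]
tool_rot: [1.0, -0.002, 0.0, 0.0]
wrist_force: [0.1, 3.1, 1.4]
opening: 0.436
grasp_force: 1.3
```

Request:
drive_tool:
  plan:
    - [[0,0,0],0]
    - [[0,0,0],0]
    - [[0,0,0],0]
    - [[0,0,0],0]
  claw: 1
  squeeze: 40

```text
clock: 24.7
eef_pos: [0.4828, -0.1124, 0.0765]
tool_rot: [1.0, -0.001, -0.0, -0.0]
wrist_force: [-1.0, 5.0, 3.9]
opening: 0.375
grasp_force: 39.2
```

Run:
```python
from h import *
s=read_state(); c,T=wrist('pics/w18.png'); P,u,v=cloud(c,T); tilt(P)
```

```text
tcp [ 0.4828 -0.1124  0.0765] t 24.7 F [-1.05  4.95  3.92]
tilt [ 0.1319 -0.0811  0.0937] 1518 0.0005932338679214696
```

Request:
drive_tool:
  plan:
    - [[0,0,0.05],0]
    - [[0,0,0.1],0]
    - [[0,0,0.1],0]

```text
clock: 25.05
eef_pos: [0.4829, -0.1123, 0.0773]
tool_rot: [1.0, -0.001, -0.0, -0.0]
wrist_force: [-0.5, 5.1, 1.7]
opening: 0.376
grasp_force: 39.5
```

Run:
```python
from h import *
s=read_state(); c,T=wrist('pics/w19.png'); P,u,v=cloud(c,T); tilt(P)
```

```text
tcp [ 0.4829 -0.1123  0.0773] t 25.05 F [-0.49  5.07  1.75]
tilt [ 0.1207 -0.0787  0.0945] 1508 0.0006090403599685843
```

Request:
drive_tool:
  plan:
    - [[0,0.04,0.05],0]
    - [[0,0.04,0.1],0]
    - [[0,0.04,0.1],0]

```text
clock: 25.4
eef_pos: [0.4832, -0.1126, 0.0783]
tool_rot: [1.0, -0.002, 0.0, 0.0]
wrist_force: [-0.6, 3.9, -0.8]
opening: 0.373
grasp_force: 39.5
```

Run:
```python
from h import *
s=read_state(); c,T=wrist('pics/w20.png'); P,u,v=cloud(c,T); tilt(P)
```

```text
tcp [ 0.4832 -0.1126  0.0783] t 25.4 F [-0.57  3.93 -0.82]
tilt [ 0.1097 -0.0798  0.0955] 1472 0.0005457146464622238
```

Request:
drive_tool:
  plan:
    - [[0,0,0.05],0]
    - [[0,0,0.05],0]

```text
clock: 25.65
eef_pos: [0.4835, -0.1125, 0.0789]
tool_rot: [1.0, -0.001, 0.0, 0.0]
wrist_force: [1.2, 2.9, -3.0]
opening: 0.37
grasp_force: 39.9
```

Run:
```python
from h import *
s=read_state(); c,T=wrist('pics/w21.png'); P,u,v=cloud(c,T); tilt(P)
```

```text
tcp [ 0.4835 -0.1125  0.0789] t 25.65 F [ 1.22  2.91 -2.96]
tilt [ 0.1135 -0.0773  0.096 ] 1463 0.0005653427104614692
```

Request:
drive_tool:
  plan:
    - [[0,0.05,0],0]
    - [[0,0.05,0],0]
    - [[0,0.05,0],0]
  squeeze: 20

```text
clock: 26.0
eef_pos: [0.4835, -0.1124, 0.079]
tool_rot: [1.0, -0.002, 0.001, 0.0]
wrist_force: [1.3, 1.9, -2.8]
opening: 0.374
grasp_force: 39.8
```

Request:
drive_tool:
  plan:
    - [[0,0,0],0]
    - [[0,0,0],0]
    - [[0,0,0],0]
  claw: 0.56

```text
clock: 26.3
eef_pos: [0.4826, -0.1127, 0.0792]
tool_rot: [1.0, -0.002, -0.0, 0.0]
wrist_force: [-0.2, -0.3, -0.7]
opening: 0.441
grasp_force: 0.0
```

Run:
```python
from h import *
s=read_state(); c,T=wrist('pics/w22.png'); P,u,v=cloud(c,T); tilt(P); print(disc(P,.4837,-.111,.0185,.092,.1))
```

```text
tcp [ 0.4826 -0.1127  0.0792] t 26.3 F [-0.18 -0.25 -0.69]
tilt [-0.0842  0.0117  0.0949] 1483 0.0005937971435962343
(3187, array([ 0.4844, -0.1107]), 0.0184, array([ 0.4859, -0.1118,  0.0946]), np.float64(0.0999))
```

The collar now leans only about 0.07–0.085 rad, inside the limit, at the home height. I centre the fingers, open fully and withdraw.

Request:
drive_tool:
  plan:
    - [[0,0.05,0],0]
    - [[0,0.1,0],0]
    - [[0,0.1,0],0]

```text
clock: 26.65
eef_pos: [0.483, -0.1107, 0.079]
tool_rot: [1.0, -0.001, -0.0, -0.0]
wrist_force: [0.5, 0.1, -0.2]
opening: 0.439
grasp_force: 0.0
```

Request:
drive_tool:
  plan:
    - [[0,0,0],0]
    - [[0,0,0],0]
    - [[0,0,0],0]
    - [[0,0,0],0]
  claw: 0

```text
clock: 27.05
eef_pos: [0.483, -0.1108, 0.079]
tool_rot: [1.0, -0.001, 0.0, -0.0]
wrist_force: [0.4, 1.1, -0.5]
opening: 0.997
grasp_force: 0.0
```

Request:
drive_tool:
  plan:
    - [[0,0,1],0]
    - [[0,0,4],0]
    - [[0,0,8],0]
    - [[0,0,10],0]
    - [[0,0,10],0]

```text
clock: 27.55
eef_pos: [0.4852, -0.1113, 0.1827]
tool_rot: [1.0, -0.001, 0.004, 0.001]
wrist_force: [0.2, -0.1, 0.6]
opening: 0.998
grasp_force: 0.0
```

Request:
drive_tool:
  plan:
    - [[0,0,0],0]
    - [[0,0,0],0]
    - [[0,0,0],0]
    - [[0,0,0],0]
    - [[0,0,0],0]

```text
clock: 28.05
eef_pos: [0.4827, -0.1108, 0.1783]
tool_rot: [1.0, -0.001, -0.001, -0.0]
wrist_force: [-0.2, 0.2, -0.5]
opening: 1.0
grasp_force: 0.0
```

Run:
```python
from h import *
s=read_state(); c,T=wrist('pics/w23.png'); P,u,v=cloud(c,T); tilt(P); tilt(P,.613,-.113); print(disc(P,.4837,-.1118,.022,.09,.105)); green(c,P,u,v,.055,.08,.483,-.111,.04)
```

```text
tcp [ 0.4827 -0.1108  0.1783] t 28.05 F [-0.17  0.2  -0.52]
tilt [-0.0827  0.0181  0.095 ] 591 0.0006710298702866762
tilt [0.0041 0.0071 0.0965] 642 0.0006866425009263541
(1324, array([ 0.485, -0.112]), 0.0169, array([ 0.4855, -0.112 ,  0.0944]), np.float64(0.098))
green 1531 ((0.48500576615333557, -0.11174105852842331), 0.027480237185955048) tilt,z [-0.0033  0.0008  0.0664]
```

```bash
python3 -c "
from h import *
print(arm.job_done())"
```

```text
the job is handed in; nothing more can be done
None
```

I handed the job in, with no verdict returned: the green reel lies flat on the plate, and the collar is on the spindle at its click height, let go, about 7 mm clear of the reel. The collar leans about 0.085 rad (limit 0.12): it leaned about 0.135 rad after the first release, so I regripped it, lifted it about 2 mm and let it settle back. The arm never went near the flux jar, cutters or braid reel.

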